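# Slide the kettle aside and let down the cabinet's drop front

## Robot

A 7-joint arm with a two-finger parallel gripper is mounted at the origin on the work surface. World frame = base frame: x ahead of the robot, y to its left, z up, the work surface at z = 0. Lengths are in m, angles in rad, forces in N, time in s.
With the tool pointing down it reaches from about 0.425 to 0.875 m from the base axis. Payload 4.7 kg.
Tool frame: the origin (TCP) lies on the centre line of the jaws, within the pads' length; the fingertips stand 14 mm ahead of it and the grasp point (between the pads) lies 5 mm behind it; z points along the fingers, y is the line along which they close (so a half turn about z gives the same grasp; the last joint's range is limited). The gripper opens to 87 mm and grips with 3 to 60 N. Pads are 19 mm wide; open, the fingers measure 117 mm over their backs; the gripper's body (75 mm by 190 mm) begins 51 mm behind the grasp point.
Start: joints at [1.189, 0.321, -0.07, 1.45, 0.023, 1.371, -0.057], TCP at [0.251, -0.6, 0.237] pointing down, gripper open.
Joint ranges: [-2.86, 2.86], [-0.3, 2.09], [-1.38, 1.24], [0.06, 2.45], [-1.56, 4.7], [0.09, 2.05], [-2.69, 2.69]. Speed limits (rad/s): [2.57, 2.57, 3.14, 3.14, 3.14, 3.14, 3.14].

## Interface

Orientations are given as a rotation vector (axis times angle).
In Python, from bench import * gives the robot as it stands.
- The arm moves only by the shell command python3 -m jog 'ROWS' [FORCE]. ROWS is JSON, a list of rows, each an object of numbers: "claw": the finger opening in mm, from 0 to 87; "dx", "dy", "dz": the shift along the tool's x, y, z in mm; "spin": the turn about the tool's z in degrees. In form: [{"claw": .., "dx": .., "dy": .., "dz": .., "spin": ..}, ...]. A call has 1 to 20 rows; each row is the pose to reach, as a shift and turn from the pose commanded when the call began, along the tool's axes at that moment; what a row does not reach only later rows make up. A row lasts 1/12 s, in which the tool goes at most 41.7 mm and 7.16 degrees, less where a joint would pass 70% of its speed; a pose out of reach is approached as far as the arm can. A call with a gripper value outside its range is refused whole. The fingers move at their own pace and stop on an object; FORCE is the grip in N (left out, the last holds). Time passes only in rows, so rows that repeat a pose let the fingers close. It gives the time, the measured TCP pose, the force, the opening and the grip force at its end, in the units of the state.
- get_state(): the state, without advancing time (a new reading comes with each control period).
- get_image(name): name is "side" or "top"; returns a dict with "frame" (384x512x3 uint8, red, green, blue), "depth" (384x512 float32, m along the optical axis (not along the pixel's ray), 0 where there is no reading), "K" (3x3 intrinsics, pixels), "distortion" ([k1, k2, p1, p2, k3] as OpenCV has them; the pictures are not rectified), "T" (4x4, takes a point from camera to world coordinates). Camera axes: x right, y down, z forward; pixel columns grow to the right and rows downward; lengths in m; the calibration is good to about 2 mm. A picture is of the moment at which its call begins.
- close_job(): hands the job in; it is judged then, once.
The state is a dict: "time": time; "joint_positions": joint angles; "qd": joint speeds; "joint_torque": joint torques, N m; "position": TCP position; "tool_rot": TCP orientation; "ft_force": force on the tool from outside, world axes, zero at the start; "torque": the same for the moment, N m; "grip_width": opening from 0.0 (shut) to 1.0 (fully open); "grip_force": force on a finger pad.
Only numpy, scipy, OpenCV 4.12 (cv2) and the standard library are available. Lean on these libraries where they do the work, as an engineer would, in place of code of your own. Each camera call takes 0.05 s, during which the arm holds its last target. There are 200 camera calls.

## Task

Get the little drop-front medicine cabinet open: first slide the brim-full kettle along the slate into the free ring at the slate's end, without lifting or tipping it; then pull both slide-out supports fully out, and only then lower the flap gently until it rests on them, never letting it drop. Leave the kettle standing with its base wholly inside the ring, let go of everything, and do not disturb the egg cup, the whistle or the magnifier.

Things in the scene. Friction and masses are not known exactly. Their poses are not given: they have to be found in the camera images.
- cabinet: pale wooden drop-front cabinet, fixed, 300 mm wide, 235 mm high; its body lies 16 to 156 mm behind the origin. Origin on the shelf top under the middle of the closed flap's outer face; x points into the cabinet (away from the robot), y to its left end, z up. Nothing but the two supports and their knobs stands out in front of the closed flap's face.
- flap (a joint): the drop front: 250 mm wide, 150 mm high, 14 mm thick wooden panel hinged along its lower edge, 0.35 kg. 0 rad = upright and closed, grows as its top swings out towards the robot, 1.57 = lying level on the pulled-out supports. Light hinge friction holds it near upright; past about 0.5 rad it falls by itself if let go.
- flap_hinge (a point): middle of the flap's hinge line, 85 mm above the shelf, in the plane of the closed flap's outer face; axes turn with the flap (z from hinge to the flap's free edge, y along the hinge, x through its thickness into the cabinet when closed).
- flap_tab (a point): grip point of the wooden tab standing up from the middle of the flap's top edge: 36 mm wide along the hinge, 14 mm thick, 40 mm long; the point is 173 mm from the hinge line, 23 mm beyond the panel's edge, 7 mm behind the outer face, axes as flap_hinge. Its two ends can be pinched along the hinge line while the flap turns between the fingers. Free above; the cabinet top behind is level with the panel's edge.
- support_left (a joint): slide of the support under the flap at the cabinet's +y end: a wooden bar 14 mm wide, 20 mm high; 0 = pushed home, grows as it is pulled straight out of the cabinet (along cabinet -x) to a stop at 0.085 m. Pull of 2 to 3 N; stays where it is left.
- support_right (a joint): the same for the support at the cabinet's -y end.
- knob_left (a point): grip point of the left support's knob, a wooden block 30 mm long (x), 20 mm wide (y), 22 mm high at the bar's front end; the point is at its middle, 74 mm above the shelf, 105 mm to the left of the cabinet's middle, and 57 mm in front of the flap's face when pushed home (142 mm when fully out). Same axes as the cabinet. Free above.
- knob_right (a point): the same for the right support, 105 mm to the right of the cabinet's middle.
- slate: dark slate runner, fixed, 160 mm (x) by 640 mm (y), 12 mm thick, lying in front of the cabinet; origin under its centre; same axes as the cabinet. A white ring is marked at its middle (where the kettle starts) and another (ring) near one end; the egg cup stands near the other end.
- ring: the free white ring marked flat on the slate near one end, 148 mm outside diameter, 140 mm inside; origin at its centre on the slate's top. Only a mark, nothing to bump against.
- kettle: squat steel kettle, loose, 0.55 to 0.95 kg, base 108 mm, belly 120 mm in diameter, lid top at 64 mm, a spout on its +x side reaching 90 mm from the axis, up to 72 mm high; origin at the centre of its base, z up, spout roughly towards the robot. Its felt foot slides easily on the slate (1 to 2 N), but a hard pull on its handle can make it tip and dig in. In its starting ring it stands in the way of the flap.
- kettle_handle (a point): middle of the kettle's black arched handle: a level flat-sided bar 14 mm wide, 16 mm high, 80 mm long along the kettle's x (the spout direction), bar centre 100 mm above the kettle's base, 36 mm above the lid; axes as the kettle.
- egg_cup: white ceramic egg cup, 50 mm wide, 65 mm high, on the slate near the end away from the free ring; origin at its base. Leave alone.
- whistle: red plastic whistle, about 70 mm long, 28 mm high, lying on the shelf nearer the robot, on the left; origin on the shelf. Leave alone.
- magnifier: round magnifier with black handle, 145 mm long, 14 mm high, lying on the shelf nearer the robot, on the right; origin under the lens. Leave alone.
Mind the look-alikes: they are no part of the job. Of the things that look like the kettle, the smallest one is meant.

How it is judged:
By the outcome, as a careful person would: the job done as asked, in the order asked, and still so for the second after the job is handed in, with the robot touching nothing.
It also fails if it takes over 72 s, if anything falls off the work surface, if the arm or the gripper's body presses on something with over 40 N, if the wrist force passes 120 N, or if a joint passes its speed limit or range.

## Working session

There is one attempt and no reset: what is moved stays moved. The work goes in short steps, Python scripts to look and compute and a shell command to move; the robot and the scene stay as the last step left them, time stands still between calls to the robot, and variables do not carry over. Pictures are saved under pics/ and viewed, at most 11 in all, crops included, and the job is handed in when it is done.

```bash
ls; mkdir -p pics; python3 - <<'E'
from bench import *
import cv2,numpy as np
print(get_state())
for n in("top","side"):
    d=get_image(n);cv2.imwrite(f"pics/{n}0.png",d["frame"][...,::-1]);print(n,d["K"],d["distortion"],d["T"])
E
```

```text
pics
{'time': 0.0, 'joint_positions': array([ 1.18907463,  0.3218154 , -0.07006097,  1.4516573 ,  0.02258454,
        1.37077311, -0.05689778]), 'qd': array([ 1.78447639e-03,  5.44391111e-05,  1.96828740e-03, -8.33317954e-04,
       -6.86321674e-05, -1.15839506e-03, -7.53224216e-04]), 'joint_torque': array([ 3.55221414e-05, -4.91278875e+01, -4.03852919e-01, -3.12528098e+01,
       -6.38312730e-02,  4.37935092e-02,  1.87374853e-04]), 'position': array([ 0.25036804, -0.59929235,  0.2354751 ]), 'tool_rot': array([-3.07848954e+00, -6.17358663e-01,  7.12142958e-04]), 'ft_force': array([ 0.36423894, -0.81844139, -0.07450722]), 'torque': array([ 0.01398451, -0.01055297,  0.01495288]), 'grip_force': 0.0, 'grip_width': 0.998859032089499}
top [[393.43598274   0.         263.5733782 ]
 [  0.         393.43598274 191.20491855]
 [  0.           0.           1.        ]] [0.02224521 0.         0.         0.         0.        ] [[-0.02095045 -0.99203137  0.124237    0.38960032]
 [-0.99977445  0.02035493 -0.006061   -0.07138276]
 [ 0.00348387 -0.12433596 -0.99223406  1.49736032]
 [ 0.          0.          0.          1.        ]]
side [[420.09674579   0.         264.80632047]
 [  0.         420.09674579 187.87906399]
 [  0.           0.           1.        ]] [-0.15964591  0.          0.          0.          0.        ] [[-0.88828183 -0.3086119   0.34016773  0.13750752]
 [-0.45922149  0.58316544 -0.67009976  0.76045139]
 [ 0.0084267  -0.75144978 -0.65973648  0.95219886]
 [ 0.          0.          0.          1.        ]]
```

View pics/top0.png

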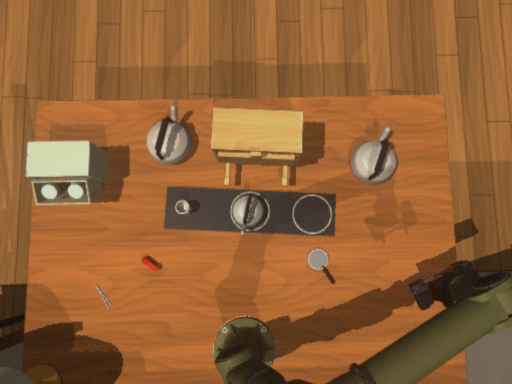

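View pics/side0.png

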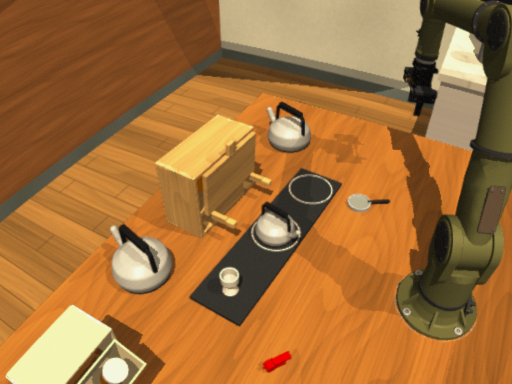

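The top view shows three kettle-like things: (249,210) small, in the slate's middle ring; (170,141) large, left of the cabinet; (374,161) large, right of the cabinet. I choose (249,210), the smallest. The free ring is at (312,214), the egg cup at (183,207), the whistle at (151,263), the magnifier at (319,260), and the knobs at (230,180) and (286,181). In the side view the kettle is at (275,226), the ring at (312,188) and the knobs at (232,222) and (267,182).

```bash
cat > h.py <<'E'
from bench import *
import cv2,numpy as np
def ray(d,uv):
    p=cv2.undistortPoints(np.float64(uv).reshape(-1,1,2),d["K"],d["distortion"]).reshape(-1,2)
    r=np.c_[p,np.ones(len(p))]@d["T"][:3,:3].T
    return d["T"][:3,3],r           # scaled so that ray*depth = point
def plane(d,uv,z):
    o,r=ray(d,uv); return o+r*((z-o[2])/r[:,2])[:,None]
def two(d1,uv1,d2,uv2):
    o1,r1=ray(d1,uv1);o2,r2=ray(d2,uv2);a=r1[0];b=r2[0]
    s=np.linalg.lstsq(np.c_[a,-b],o2-o1,rcond=None)[0]
    p,q=o1+s[0]*a,o2+s[1]*b; return (p+q)/2,np.linalg.norm(p-q)
def cloud(d):
    h,w=d["depth"].shape;v,u=np.mgrid[:h,:w];o,r=ray(d,np.c_[u.ravel(),v.ravel()])
    return (o+r*d["depth"].reshape(-1,1)).reshape(h,w,3)
def project(d,P):
    T=np.linalg.inv(d["T"]);return cv2.projectPoints(np.float64(P).reshape(-1,1,3),cv2.Rodrigues(T[:3,:3])[0],T[:3,3],d["K"],d["distortion"])[0].reshape(-1,2)
E
python3 - <<'E'
from h import *
t=get_image("top");s=get_image("side")
np.set_printoptions(precision=4,suppress=True)
big=cv2.resize(t["frame"][85:275,140:400],None,fx=3,fy=3,interpolation=cv2.INTER_CUBIC)
cv2.imwrite("pics/crop1.png",big[...,::-1])
big=cv2.resize(s["frame"][110:310,150:350],None,fx=3,fy=3,interpolation=cv2.INTER_CUBIC)
cv2.imwrite("pics/crop2.png",big[...,::-1])
for n,d in(("t",t),("s",s)):
    C=cloud(d);f=d["frame"].astype(int);g=f.max(2);sat=f.max(2)-f.min(2)
    X,Y,Z=C[...,0],C[...,1],C[...,2]
    # slate: dark, low
    m=(g<75)&(sat<20)&(Z>0.003)&(Z<0.025)&(X>.3)&(X<.7)&(abs(Y)<.5)
    # biggest comp incl. ring
    mm=cv2.morphologyEx(m.astype(np.uint8),cv2.MORPH_CLOSE,np.ones((5,5)))
    k,l,st,c=cv2.connectedComponentsWithStats(mm);i=1+st[1:,4].argmax()
    P=C[l==i];r=cv2.minAreaRect(P[:,:2].astype(np.float32));print(n,"slate",r,np.median(P[:,2]))
    # white ring pixels
    w=(g>150)&(sat<40)&(Z<0.025)&(Z>0.0)&(X>.35)&(X<.65)&(Y<-.1)&(Y>-.4)
    uv=np.argwhere(w)[:,::-1];Q=plane(d,uv,.012)
    A=np.c_[2*Q[:,:2],np.ones(len(Q))];x=np.linalg.lstsq(A,(Q[:,:2]**2).sum(1),rcond=None)[0]
    print(n,"ring",x[:2],np.sqrt(x[2]+x[0]**2+x[1]**2),len(Q), np.median(C[w][:,2]))
    # handle: dark, 0.08..0.14 high
    hm=(g<70)&(Z>.09)&(Z<.14)&(X>.35)&(X<.65)&(abs(Y)<.2)
    H=C[hm];r=cv2.minAreaRect(H[:,:2].astype(np.float32));print(n,"handle",len(H),H.mean(0),np.percentile(H[:,2],[50,90,98]),r)
    # knobs
    km=(Z>.06)&(Z<.10)&(X>.5)&(X<.75)&(abs(Y)<.2)&(sat>40)
    k,l,st,c=cv2.connectedComponentsWithStats(km.astype(np.uint8))
    for i in range(1,k):
        if st[i,4]>25:
            P=C[l==i];print(n,"k",c[i],st[i,4],P.min(0),P.max(0),np.median(P,0))
    # cabinet top
    P=C[(Z>.222)&(Z<.25)&(abs(Y)<.25)&(X>.5)];print(n,"cab",cv2.minAreaRect(P[:,:2].astype(np.float32)),np.median(P[:,2]))
E
```

```text
t slate ((0.47424378991127014, -0.1827753484249115), (0.28451597690582275, 0.18640337884426117), 85.45640563964844) 0.011265014877437585
t ring [ 0.4545 -0.264 ] 0.0809601864683576 44 0.011614837651871435
t handle 70 [ 0.5014 -0.0208  0.1164] [0.118  0.1219 0.1253] ((0.5005563497543335, -0.020536169409751892), (0.009171629324555397, 0.09998603165149689), 76.6999282836914)
t k [233.0645 151.3871] 31 [ 0.7098 -0.0047  0.0896] [0.7184 0.0604 0.0999] [0.7127 0.0281 0.0969]
t k [283.3077 153.5128] 39 [ 0.6949 -0.1931  0.0912] [ 0.7084 -0.1135  0.0999] [ 0.7016 -0.1533  0.0975]
t k [226.9821 174.8571] 112 [0.5918 0.044  0.0654] [0.6743 0.063  0.0967] [0.6277 0.0517 0.0837]
t k [284.13 174.89] 100 [ 0.5871 -0.1669  0.075 ] [ 0.6625 -0.131   0.0944] [ 0.6237 -0.1564  0.0837]
t cab ((0.7400139570236206, -0.06023922562599182), (0.30003154277801514, 0.16505642235279083), 86.2523422241211) 0.23439737440884278
s slate ((0.43704652786254883, 0.23095852136611938), (0.3335650861263275, 1.1700769662857056), 13.585472106933594) 0.013161616449095748
s ring [ 0.4859 -0.2652] 0.07346612567586548 26 0.014221128081807644
s handle 184 [ 0.4932 -0.0169  0.115 ] [0.118  0.1222 0.1236] ((0.49709799885749817, -0.020150108262896538), (0.016733814030885696, 0.1004350483417511), 76.70487976074219)
s k [225.2054 203.5987] 745 [ 0.5859 -0.198   0.0604] [0.75   0.0915 0.1   ] [0.6604 0.0519 0.0846]
s k [265.6696 222.5174] 230 [ 0.5001 -0.0362  0.06  ] [0.548  0.0326 0.0806] [0.5183 0.0001 0.0723]
s k [232.5476 270.7619] 42 [0.5007 0.1913 0.0607] [0.5306 0.1997 0.0797] [0.5163 0.195  0.0711]
s cab ((0.7390324473381042, -0.06173361837863922), (0.30545279383659363, 0.16642849147319794), 85.82245635986328) 0.23551151917027136
```

View pics/crop1.png

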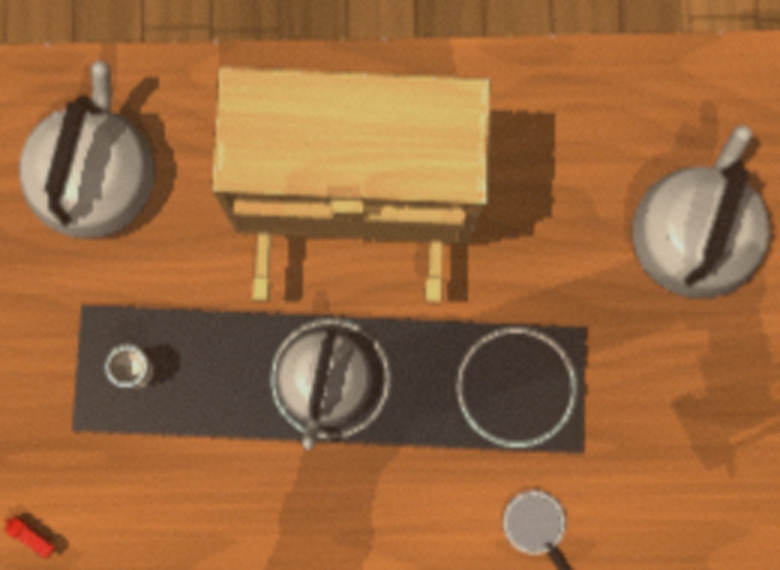

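View pics/crop2.png

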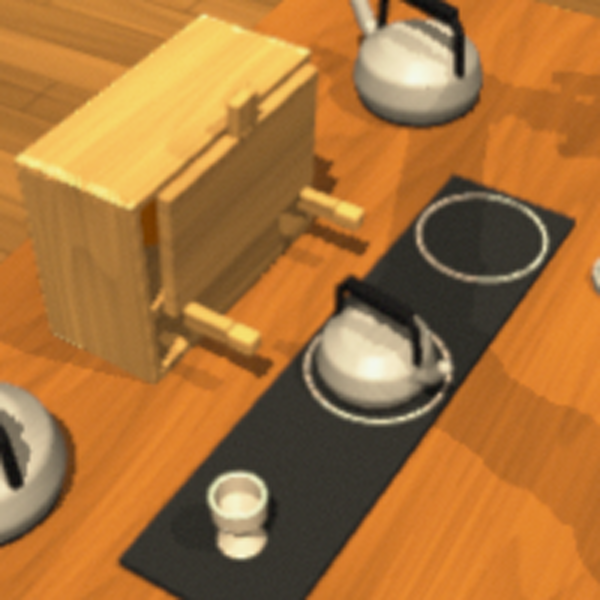

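The crops confirm the choice: the small kettle at crop1 (327,380) in the middle ring, spout towards the robot. The free ring is at crop1 (517,386) and empty, and the knobs are at (261,289) and (433,289). Next I refine by ray casting and two-view triangulation.

```bash
python3 - <<'E'
from h import *
np.set_printoptions(precision=4,suppress=True)
t=get_image("top");s=get_image("side")
c1=lambda p:np.array(p,float)/3+[140,85]-1/3
c2=lambda p:np.array(p,float)/3+[150,110]-1/3
Q=plane(t,c1([(80,306),(587,327),(583,452),(73,430)]),.012);print("slate",Q,Q.mean(0))
v=Q[0]+Q[3]-Q[1]-Q[2];yaw=np.arctan2(-v[0],v[1]);print("yaw",yaw)
def ell(d,x0,y0,x1,y1):
    f=d["frame"][y0:y1,x0:x1].astype(int);w=(f.min(2)>95)&(f.max(2)-f.min(2)<45)
    P=np.argwhere(w)[:,::-1]+[x0,y0];Q=plane(d,P,.012)[:,:2]
    for _ in range(4):
        x=np.linalg.lstsq(np.c_[2*Q,np.ones(len(Q))],(Q**2).sum(1),rcond=None)[0];R=np.sqrt(x[2]+x[0]**2+x[1]**2)
        k=abs(np.linalg.norm(Q-x[:2],axis=1)-R)<.01;Q=Q[k]
    return x[:2],R,len(Q)
print("ring t",ell(t,291,192,334,236),"s",ell(s,287,172,335,206))
ct,_,_=ell(t,291,192,334,236)
def tv(n,a,b):print(n,*two(t,c1(a),s,c2(b)))
tv("knobL top front mid",(260,300),(249,343)); tv("knobR top front",(432,301),(349,220))
tv("handle far",(332,333),(345,287));tv("handle near",(318,397),(416,312))
tv("tab top",(347,203),(242,97))
tv("cab top front L",(214,191),(136,205));tv("cab top front R",(487,204),(311,52))
C=cloud(t);X,Y,Z=C[...,0],C[...,1],C[...,2]
for n,c in(("L",(227,175)),("R",(284,175))):
    P=C[168:190,(222 if n=="L" else 278):(242 if n=="L" else 298)].reshape(-1,3);P=P[(P[:,2]>.07)&(P[:,2]<.095)]
    F=P[P[:,0]<P[:,0].min()+.028];print(n,F.min(0),F.max(0),np.median(F,0))
E
```

```text
slate [[ 0.6006  0.2888  0.012 ]
 [ 0.5606 -0.353   0.012 ]
 [ 0.4034 -0.3411  0.012 ]
 [ 0.4442  0.2959  0.012 ]] [ 0.5022 -0.0273  0.012 ]
yaw -0.06307329259226084
ring t (array([ 0.4867, -0.2604]), np.float64(0.07194932197144428), 173) s (array([ 0.4846, -0.265 ]), np.float64(0.0719854824020482), 128)
knobL top front mid [0.5956 0.0557 0.0786] 0.0034601619745524416
knobR top front [ 0.5925 -0.1524  0.0769] 0.007865244300123012
handle far [ 0.5453 -0.0338  0.1012] 0.008594596945302192
handle near [ 0.4654 -0.0176  0.1186] 0.014864527793092176
tab top [ 0.6651 -0.0564  0.2735] 0.005336315775134934
cab top front L [0.6892 0.0883 0.2396] 0.0049755985799551225
cab top front R [ 0.672  -0.2078  0.2338] 0.0009155960432504467
L [0.5924 0.0445 0.0771] [0.6187 0.0632 0.0902] [0.6062 0.054  0.0834]
R [ 0.5874 -0.1664  0.0774] [ 0.6137 -0.147   0.0926] [ 0.6021 -0.1551  0.0842]
```

```bash
cat >> h.py <<'E'
from scipy.spatial.transform import Rotation as Ro
def go(x,y,z,ang=None):
    """mm shift in tool axes and spin to bring TCP to world x,y,z with tool x at yaw ang (deg)"""
    s=get_state();R=Ro.from_rotvec(s["tool_rot"]).as_matrix()
    a=np.degrees(np.arctan2(R[1,0],R[0,0]))
    print("at",s["position"].round(4),"toolx yaw",a.round(2),"t",round(s["time"],2),"down",R[:,2].round(3))
    print("shift",(R.T@(np.array([x,y,z])-s["position"])*1000).round(1),"spin",None if ang is None else round(a-ang,1))
E
R='{"claw":60,"dx":452,"dy":-438,"dz":0,"spin":36}'
python3 -c "
from h import *; go(.499,-.0205,.2,-13.3)"
```

```text
at [ 0.2505 -0.5996  0.2362] toolx yaw 22.68 t 0.3 down [-0.     0.001 -1.   ]
shift [ 452.6 -438.5   36.4] spin 36.0
```

```bash
python3 -m jog '[{"claw":60,"dx":452,"dy":-438,"spin":36},{"claw":60,"dx":452,"dy":-438,"spin":36},{"claw":60,"dx":452,"dy":-438,"spin":36},{"claw":60,"dx":452,"dy":-438,"spin":36},{"claw":60,"dx":452,"dy":-438,"spin":36},{"claw":60,"dx":452,"dy":-438,"spin":36},{"claw":60,"dx":452,"dy":-438,"spin":36},{"claw":60,"dx":452,"dy":-438,"spin":36},{"claw":60,"dx":452,"dy":-438,"spin":36},{"claw":60,"dx":452,"dy":-438,"spin":36},{"claw":60,"dx":452,"dy":-438,"spin":36},{"claw":60,"dx":452,"dy":-438,"spin":36},{"claw":60,"dx":452,"dy":-438,"spin":36},{"claw":60,"dx":452,"dy":-438,"spin":36},{"claw":60,"dx":452,"dy":-438,"spin":36},{"claw":60,"dx":452,"dy":-438,"spin":36},{"claw":60,"dx":452,"dy":-438,"spin":36},{"claw":60,"dx":452,"dy":-438,"spin":36}]' 5
python3 -c "
from h import *; go(.499,-.0205,.2,-13.3)
d=get_image('side');cv2.imwrite('pics/s1.png',cv2.resize(d['frame'][90:290,150:350],None,fx=3,fy=3)[...,::-1])"
```

```text
at [ 0.2505 -0.5996  0.2362] toolx yaw 22.68 t 0.3 down [-0.     0.001 -1.   ]
shift [ 452.6 -438.5   36.4] spin 36.0$[0]: bad value
```

```bash
python3 -m jog '[{"claw":60,"dx":452,"dy":-438,"dz":0,"spin":36},{"claw":60,"dx":452,"dy":-438,"dz":0,"spin":36},{"claw":60,"dx":452,"dy":-438,"dz":0,"spin":36},{"claw":60,"dx":452,"dy":-438,"dz":0,"spin":36},{"claw":60,"dx":452,"dy":-438,"dz":0,"spin":36},{"claw":60,"dx":452,"dy":-438,"dz":0,"spin":36},{"claw":60,"dx":452,"dy":-438,"dz":0,"spin":36},{"claw":60,"dx":452,"dy":-438,"dz":0,"spin":36},{"claw":60,"dx":452,"dy":-438,"dz":0,"spin":36},{"claw":60,"dx":452,"dy":-438,"dz":0,"spin":36},{"claw":60,"dx":452,"dy":-438,"dz":0,"spin":36},{"claw":60,"dx":452,"dy":-438,"dz":0,"spin":36},{"claw":60,"dx":452,"dy":-438,"dz":0,"spin":36},{"claw":60,"dx":452,"dy":-438,"dz":0,"spin":36},{"claw":60,"dx":452,"dy":-438,"dz":0,"spin":36},{"claw":60,"dx":452,"dy":-438,"dz":0,"spin":36},{"claw":60,"dx":452,"dy":-438,"dz":0,"spin":36},{"claw":60,"dx":452,"dy":-438,"dz":0,"spin":36}]' 5
python3 -c "
from h import *; go(.499,-.0205,.2,-13.3)
d=get_image('side');cv2.imwrite('pics/s1.png',cv2.resize(d['frame'][90:290,150:350],None,fx=3,fy=3)[...,::-1])"
```

```text
time: 1.85
position: [0.4986, -0.0217, 0.2364]
tool_rot: [3.12, -0.363, -0.001]
ft_force: [-0.1, 0.5, -0.5]
grip_width: 0.686
grip_force: 0.0
at [ 0.4986 -0.0217  0.2364] toolx yaw -13.27 t 1.85 down [-0.001 -0.001 -1.   ]
shift [ 0.1 -1.3 36.4] spin 0.0
```

```bash
python3 -m jog '[{"claw":60,"dx":0,"dy":-1,"dz":30,"spin":0},{"claw":60,"dx":0,"dy":-1,"dz":60,"spin":0},{"claw":60,"dx":0,"dy":-1,"dz":85,"spin":0},{"claw":60,"dx":0,"dy":-1,"dz":92,"spin":0},{"claw":60,"dx":0,"dy":-1,"dz":92,"spin":0}]' 5
python3 -c "
from h import *; go(.499,-.0205,.107,-13.3)
d=get_image('side');a=cv2.resize(d['frame'][140:260,200:330],None,fx=3,fy=3)
d=get_image('top');b=cv2.resize(d['frame'][150:270,190:320],None,fx=3,fy=3)
cv2.imwrite('pics/s2.png',np.hstack([a,b])[...,::-1])"
```

```text
time: 2.32
position: [0.497, -0.0223, 0.1426]
tool_rot: [3.119, -0.369, -0.007]
ft_force: [0.3, -0.4, -0.2]
grip_width: 0.691
grip_force: 0.0
at [ 0.497  -0.0223  0.1426] toolx yaw -13.5 t 2.32 down [-0.005  0.    -1.   ]
shift [ 1.7 -2.2 35.6] spin -0.2
```

View pics/s2.png

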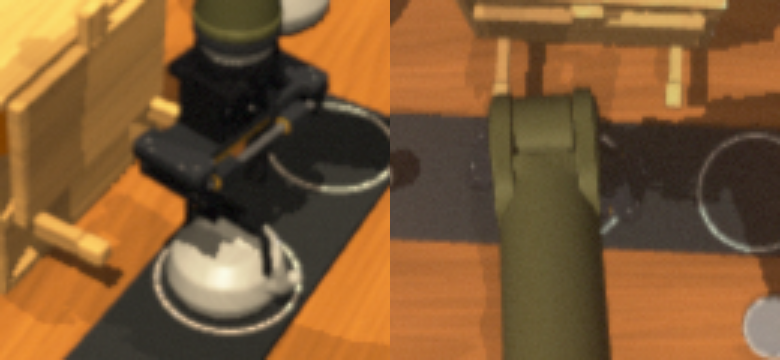

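The side half shows the open fingers straddling the black handle at about (235,235), over the kettle in its ring. The top view is covered by the arm. Nothing is touching, so I descend and close softly.

```bash
python3 -m jog '[{"claw":60,"dx":1,"dy":-1,"dz":15,"spin":0},{"claw":60,"dx":1,"dy":-1,"dz":28,"spin":0},{"claw":60,"dx":1,"dy":-1,"dz":34,"spin":0},{"claw":60,"dx":1,"dy":-1,"dz":34,"spin":0},{"claw":40,"dx":1,"dy":-1,"dz":34,"spin":0},{"claw":30,"dx":1,"dy":-1,"dz":34,"spin":0},{"claw":24,"dx":1,"dy":-1,"dz":34,"spin":0},{"claw":20,"dx":1,"dy":-1,"dz":34,"spin":0},{"claw":18,"dx":1,"dy":-1,"dz":34,"spin":0},{"claw":16,"dx":1,"dy":-1,"dz":34,"spin":0},{"claw":14,"dx":1,"dy":-1,"dz":34,"spin":0},{"claw":10,"dx":1,"dy":-1,"dz":34,"spin":0},{"claw":8,"dx":1,"dy":-1,"dz":34,"spin":0},{"claw":8,"dx":1,"dy":-1,"dz":34,"spin":0},{"claw":8,"dx":1,"dy":-1,"dz":34,"spin":0}]' 10
python3 -c "
from h import *; go(.486,-.264,.107,-13.3);print(get_state()['torque'])
d=get_image('side');print(cv2.imwrite('pics/s3.png',d['frame'][...,::-1]))"
```

```text
time: 3.67
position: [0.5001, -0.02, 0.1106]
tool_rot: [3.12, -0.365, -0.0]
ft_force: [-1.4, -0.4, 1.6]
grip_width: 0.16
grip_force: 10.0
at [ 0.5001 -0.02    0.1106] toolx yaw -13.33 t 3.67 down [-0.    -0.001 -1.   ]
shift [ 42.5 240.6   3.7] spin -0.0
[-0.29106075  0.19072118  0.04211621]
True
```

```bash
python3 -m jog '[{"claw":8,"dx":0,"dy":1,"dz":0,"spin":0},{"claw":8,"dx":0.5,"dy":3,"dz":0,"spin":0},{"claw":8,"dx":1,"dy":6,"dz":0,"spin":0},{"claw":8,"dx":2,"dy":11,"dz":0,"spin":0},{"claw":8,"dx":3,"dy":17,"dz":0,"spin":0},{"claw":8,"dx":4,"dy":24,"dz":0,"spin":0},{"claw":8,"dx":5.5,"dy":31,"dz":0,"spin":0},{"claw":8,"dx":7,"dy":38,"dz":0,"spin":0},{"claw":8,"dx":8,"dy":45,"dz":0,"spin":0},{"claw":8,"dx":9,"dy":52,"dz":0,"spin":0},{"claw":8,"dx":10.5,"dy":59,"dz":0,"spin":0},{"claw":8,"dx":11.5,"dy":66,"dz":0,"spin":0},{"claw":8,"dx":13,"dy":73,"dz":0,"spin":0},{"claw":8,"dx":14,"dy":80,"dz":0,"spin":0},{"claw":8,"dx":15,"dy":86,"dz":0,"spin":0},{"claw":8,"dx":16,"dy":91,"dz":0,"spin":0},{"claw":8,"dx":17,"dy":95,"dz":0,"spin":0},{"claw":8,"dx":17.5,"dy":98,"dz":0,"spin":0},{"claw":8,"dx":18,"dy":100,"dz":0,"spin":0},{"claw":8,"dx":18,"dy":100,"dz":0,"spin":0}]'
python3 -c "
from h import *; go(.486,-.264,.1106,-13.3);print(get_state()['torque'])
d=get_image('side');cv2.imwrite('pics/s4.png',cv2.resize(d['frame'][120:320,170:370],None,fx=3,fy=3)[...,::-1])"
```

```text
time: 5.38
position: [0.4946, -0.1218, 0.1105]
tool_rot: [3.12, -0.365, 0.0]
ft_force: [-0.2, 0.8, 1.1]
grip_width: 0.162
grip_force: 10.0
at [ 0.4946 -0.1218  0.1105] toolx yaw -13.34 t 5.38 down [-0.    -0.001 -1.   ]
shift [ 24.4 140.4   0. ] spin -0.0
[ 0.1406743   0.01415893 -0.02126356]
```

View pics/s4.png

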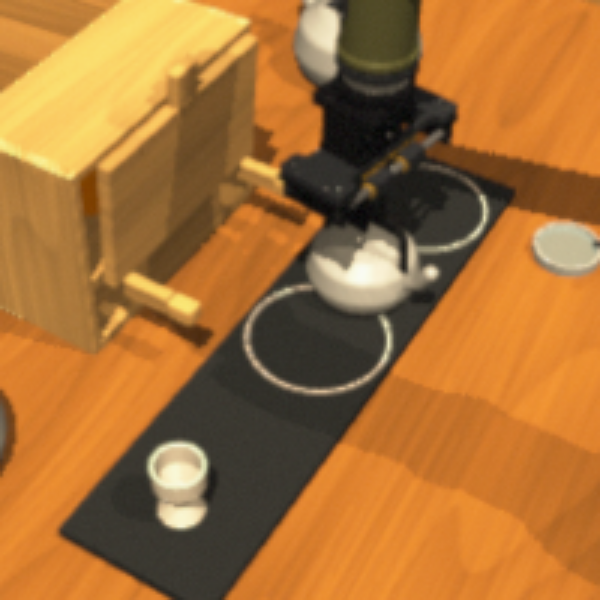

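The kettle (365,265 in the crop) slides level out of the empty middle ring (318,340) towards the free ring (435,205). I continue the slide.

```bash
python3 -m jog '[{"claw":8,"dx":0,"dy":1,"dz":0,"spin":0},{"claw":8,"dx":0.5,"dy":3,"dz":0,"spin":0},{"claw":8,"dx":1,"dy":7,"dz":0,"spin":0},{"claw":8,"dx":2,"dy":13,"dz":0,"spin":0},{"claw":8,"dx":3.5,"dy":21,"dz":0,"spin":0},{"claw":8,"dx":5,"dy":30,"dz":0,"spin":0},{"claw":8,"dx":7,"dy":40,"dz":0,"spin":0},{"claw":8,"dx":9,"dy":50,"dz":0,"spin":0},{"claw":8,"dx":10.5,"dy":60,"dz":0,"spin":0},{"claw":8,"dx":12,"dy":70,"dz":0,"spin":0},{"claw":8,"dx":14,"dy":80,"dz":0,"spin":0},{"claw":8,"dx":16,"dy":90,"dz":0,"spin":0},{"claw":8,"dx":17.5,"dy":100,"dz":0,"spin":0},{"claw":8,"dx":19,"dy":109,"dz":0,"spin":0},{"claw":8,"dx":20.5,"dy":117,"dz":0,"spin":0},{"claw":8,"dx":22,"dy":124,"dz":0,"spin":0},{"claw":8,"dx":23,"dy":130,"dz":0,"spin":0},{"claw":8,"dx":23.5,"dy":135,"dz":0,"spin":0},{"claw":8,"dx":24,"dy":138,"dz":0,"spin":0},{"claw":8,"dx":24,"dy":140,"dz":0,"spin":0}]'
python3 -m jog '[{"claw":8,"dx":0,"dy":0,"dz":0,"spin":0},{"claw":8,"dx":0,"dy":0,"dz":0,"spin":0}]'
python3 -c "
from h import *; go(.486,-.264,.1106,-13.3)
d=get_image('side');a=cv2.resize(d['frame'][140:240,250:370],None,fx=3,fy=3)
d=get_image('top');b=cv2.resize(d['frame'][170:270,260:380],None,fx=3,fy=3)
cv2.imwrite('pics/s5.png',np.hstack([a,b])[...,::-1])"
```

```text
time: 7.1
position: [0.4859, -0.2632, 0.1106]
tool_rot: [3.12, -0.365, 0.0]
ft_force: [1.1, 2.6, 1.9]
grip_width: 0.16
grip_force: 10.0
time: 7.27
position: [0.4858, -0.2635, 0.1106]
tool_rot: [3.119, -0.364, 0.001]
ft_force: [1.2, -0.8, 2.0]
grip_width: 0.158
grip_force: 10.0
at [ 0.4858 -0.2635  0.1106] toolx yaw -13.32 t 7.27 down [ 0.    -0.001 -1.   ]
shift [ 0.4  0.5 -0. ] spin -0.0
```

View pics/s5.png

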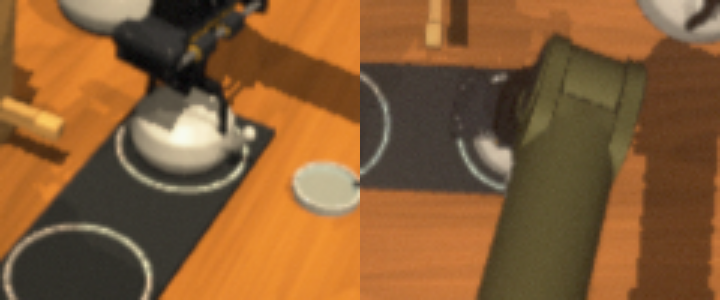

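The kettle (183,135 in the side half) stands inside the free ring, with a white margin visible around its near side. I release and rise, then check from above.

```bash
python3 -m jog '[{"claw":16,"dx":0,"dy":0,"dz":0,"spin":0},{"claw":22,"dx":0,"dy":0,"dz":0,"spin":0},{"claw":35,"dx":0,"dy":0,"dz":0,"spin":0},{"claw":50,"dx":0,"dy":0,"dz":0,"spin":0},{"claw":50,"dx":0,"dy":0,"dz":0,"spin":0},{"claw":50,"dx":0,"dy":0,"dz":0,"spin":0},{"claw":50,"dx":0,"dy":0,"dz":-10,"spin":0},{"claw":50,"dx":0,"dy":0,"dz":-30,"spin":0},{"claw":50,"dx":0,"dy":0,"dz":-60,"spin":0},{"claw":50,"dx":0,"dy":0,"dz":-90,"spin":0},{"claw":50,"dx":0,"dy":0,"dz":-100,"spin":0},{"claw":50,"dx":0,"dy":0,"dz":-100,"spin":0}]'
python3 -c "
from h import *; go(.6134,.0492,.2,-3.5)"
```

```text
time: 8.37
position: [0.4878, -0.2637, 0.2147]
tool_rot: [3.117, -0.364, 0.01]
ft_force: [0.4, -0.1, 0.5]
grip_width: 0.574
grip_force: 0.0
at [ 0.4878 -0.2637  0.2147] toolx yaw -13.32 t 8.37 down [ 0.006 -0.004 -1.   ]
shift [  50.  -333.5   14.2] spin -9.8
```

```bash
python3 -m jog '[{"claw":50,"dx":50,"dy":-333,"dz":0,"spin":-10},{"claw":50,"dx":50,"dy":-333,"dz":0,"spin":-10},{"claw":50,"dx":50,"dy":-333,"dz":0,"spin":-10},{"claw":50,"dx":50,"dy":-333,"dz":0,"spin":-10},{"claw":50,"dx":50,"dy":-333,"dz":0,"spin":-10},{"claw":50,"dx":50,"dy":-333,"dz":0,"spin":-10},{"claw":50,"dx":50,"dy":-333,"dz":0,"spin":-10},{"claw":50,"dx":50,"dy":-333,"dz":0,"spin":-10},{"claw":50,"dx":50,"dy":-333,"dz":0,"spin":-10},{"claw":50,"dx":50,"dy":-333,"dz":0,"spin":-10},{"claw":50,"dx":50,"dy":-333,"dz":0,"spin":-10},{"claw":50,"dx":50,"dy":-333,"dz":0,"spin":-10}]'
python3 - <<'E'
from h import *
go(.6134,.0492,.110,-3.5)
t=get_image("top");s=get_image("side")
a=cv2.resize(t["frame"][165:245,270:350],None,fx=5,fy=5,interpolation=cv2.INTER_CUBIC);b=cv2.resize(s["frame"][150:230,270:350],None,fx=5,fy=5,interpolation=cv2.INTER_CUBIC)
# draw check: ring inner circle & kettle estimate
cv2.imwrite("pics/s6.png",np.hstack([a,b])[...,::-1])
for n,d in(("t",t),("s",s)):
    C=cloud(d);m=(C[...,2]>.035)&(C[...,2]<.09)&(C[...,1]<-.18)&(C[...,1]>-.345)&(C[...,0]>.43)&(C[...,0]<.56)
    f=d["frame"].astype(int);m&=(f.max(2)-f.min(2)<40)
    P=C[m&(C[...,2]>.03)];print(n,"kettle",P.min(0),P.max(0),P.mean(0))
    m=(f.max(2)<70)&(C[...,2]>.105)&(C[...,2]<.135)&(C[...,1]<-.18)&(C[...,1]>-.345)&(C[...,0]>.42)&(C[...,0]<.56)
    print("handle",cv2.minAreaRect(C[m][:,:2].astype(np.float32)),np.median(C[m][:,2]))
E
```

```text
time: 9.37
position: [0.6106, 0.0473, 0.2095]
tool_rot: [3.139, -0.095, -0.003]
ft_force: [0.2, -0.7, -0.0]
grip_width: 0.573
grip_force: 0.0
at [0.6106 0.0473 0.2095] toolx yaw -3.47 t 9.37 down [-0.002 -0.002 -1.   ]
shift [ 2.9 -2.2 99.5] spin 0.0
t kettle [ 0.43097396 -0.31725177  0.03562851] [ 0.54256934 -0.20270732  0.08763529] [ 0.48428377 -0.25696188  0.06387015]
handle ((0.4859136641025543, -0.2612927258014679), (0.013718603178858757, 0.08843107521533966), 76.42113494873047) 0.1177947524599412
s kettle [ 0.43019277 -0.29966995  0.03501125] [ 0.53990684 -0.20389088  0.08737581] [ 0.48496436 -0.2474025   0.06839249]
handle ((0.4839804172515869, -0.25985366106033325), (0.011657929047942162, 0.09050296992063522), 76.67110443115234) 0.11849447752406717
```

View pics/s6.png

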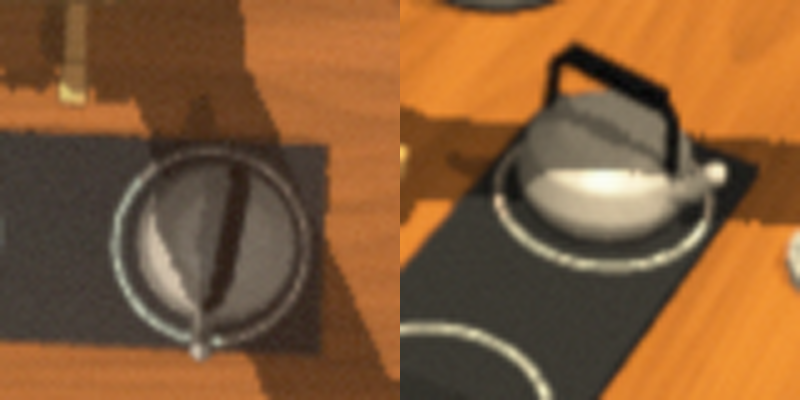

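The top half shows the kettle at (210,245) within the ring (212,247), and the side half shows a ring gap all round. Handle centre (.485,-.2605) against ring (.486,-.263) is well within the 16 mm slack. Next is the left knob.

```bash
python3 -m jog '[{"claw":50,"dx":0,"dy":-4,"dz":35,"spin":0},{"claw":50,"dx":0,"dy":-4,"dz":70,"spin":0},{"claw":50,"dx":0,"dy":-4,"dz":105,"spin":0},{"claw":50,"dx":0,"dy":-4,"dz":125,"spin":0},{"claw":50,"dx":0,"dy":-4,"dz":134,"spin":0},{"claw":50,"dx":0,"dy":-4,"dz":134,"spin":0},{"claw":30,"dx":0,"dy":-4,"dz":134,"spin":0},{"claw":20,"dx":0,"dy":-4,"dz":134,"spin":0},{"claw":14,"dx":0,"dy":-4,"dz":134,"spin":0},{"claw":14,"dx":0,"dy":-4,"dz":134,"spin":0},{"claw":14,"dx":0,"dy":-4,"dz":134,"spin":0},{"claw":14,"dx":0,"dy":-4,"dz":134,"spin":0},{"claw":14,"dx":0,"dy":-4,"dz":134,"spin":0}]' 15
python3 -c "
from h import *; go(.6134-.085,.05+.005,.075,-3.5)"
```

```text
time: 10.55
position: [0.612, 0.0523, 0.0774]
tool_rot: [3.138, -0.093, 0.002]
ft_force: [-1.1, -2.5, 4.7]
grip_width: 0.228
grip_force: 15.0
at [0.612  0.0523 0.0774] toolx yaw -3.39 t 10.55 down [ 0.001 -0.002 -1.   ]
shift [-83.6   2.3   2.3] spin 0.1
```

```bash
python3 -m jog '[{"claw":14,"dx":-3,"dy":0,"dz":0,"spin":0},{"claw":14,"dx":-9,"dy":0,"dz":0,"spin":0},{"claw":14,"dx":-16,"dy":0,"dz":0,"spin":0},{"claw":14,"dx":-24,"dy":0,"dz":0,"spin":0},{"claw":14,"dx":-32,"dy":0,"dz":0,"spin":0},{"claw":14,"dx":-40,"dy":0,"dz":0,"spin":0},{"claw":14,"dx":-48,"dy":0,"dz":0,"spin":0},{"claw":14,"dx":-56,"dy":0,"dz":0,"spin":0},{"claw":14,"dx":-64,"dy":0,"dz":0,"spin":0},{"claw":14,"dx":-72,"dy":0,"dz":0,"spin":0},{"claw":14,"dx":-78,"dy":0,"dz":0,"spin":0},{"claw":14,"dx":-82,"dy":0,"dz":0,"spin":0},{"claw":14,"dx":-85,"dy":0,"dz":0,"spin":0},{"claw":14,"dx":-87,"dy":0,"dz":0,"spin":0},{"claw":14,"dx":-88,"dy":0,"dz":0,"spin":0},{"claw":14,"dx":-88,"dy":0,"dz":0,"spin":0}]'

```

```text
time: 11.88
position: [0.5314, 0.0576, 0.0792]
tool_rot: [-3.139, 0.093, -0.029]
ft_force: [18.6, -5.0, -3.8]
grip_width: 0.227
grip_force: 15.0
```

```bash
python3 -m jog '[{"claw":14,"dx":0,"dy":0,"dz":0,"spin":0},{"claw":14,"dx":0,"dy":0,"dz":0,"spin":0}]'
python3 -m jog '[{"claw":50,"dx":0,"dy":0,"dz":0,"spin":0},{"claw":50,"dx":0,"dy":0,"dz":0,"spin":0},{"claw":50,"dx":0,"dy":0,"dz":0,"spin":0},{"claw":50,"dx":0,"dy":0,"dz":-20,"spin":0},{"claw":50,"dx":0,"dy":0,"dz":-60,"spin":0},{"claw":50,"dx":0,"dy":0,"dz":-100,"spin":0},{"claw":50,"dx":0,"dy":0,"dz":-130,"spin":0},{"claw":50,"dx":0,"dy":0,"dz":-130,"spin":0}]'
python3 - <<'E'
from h import *
np.set_printoptions(precision=4,suppress=True)
go(.6008,-.1604,.2,-3.5)
for n in("top","side"):
    C=cloud(get_image(n)).reshape(-1,3)
    for y0,nm in((.05,"L"),(-.157,"R")):
        P=C[(abs(C[:,1]-y0)<.025)&(C[:,2]>.06)&(C[:,2]<.095)&(C[:,0]>.47)&(C[:,0]<.66)]
        if len(P)>5:
            xm=np.percentile(P[:,0],2);F=P[P[:,0]<xm+.03];print(n,nm,len(P),"xmin",xm,"y",F[:,1].min(),F[:,1].max(),"z",np.percentile(F[:,2],90))
E
```

```text
time: 12.05
position: [0.5314, 0.0575, 0.0792]
tool_rot: [-3.139, 0.093, -0.029]
ft_force: [18.1, -4.6, -3.1]
grip_width: 0.229
grip_force: 15.0
time: 12.72
position: [0.5261, 0.0606, 0.2125]
tool_rot: [-3.14, 0.089, -0.015]
ft_force: [0.1, 0.8, 0.8]
grip_width: 0.568
grip_force: 0.0
at [0.5261 0.0606 0.2125] toolx yaw -3.24 t 12.72 down [ 0.009  0.    -1.   ]
shift [ 86.9 216.4  13.2] spin 0.3
top L 75 xmin 0.5899283477858305 y 0.0480561804676274 0.05925335854763944 z 0.08569330164574585
top R 93 xmin 0.5880152211071088 y -0.16637252102122663 -0.14739954592316176 z 0.08852363215080476
side L 381 xmin 0.5197293315485627 y 0.04762873441498494 0.06830165473805072 z 0.08750757372299639
side R 32 xmin 0.5861842699829978 y -0.16508151534793247 -0.14623590789352814 z 0.08626353694074529
```

```bash
python3 -m jog '[{"claw":50,"dx":10,"dy":40,"dz":0,"spin":0},{"claw":50,"dx":30,"dy":80,"dz":0,"spin":0},{"claw":50,"dx":50,"dy":120,"dz":0,"spin":0},{"claw":50,"dx":65,"dy":160,"dz":0,"spin":0},{"claw":50,"dx":80,"dy":195,"dz":0,"spin":0},{"claw":50,"dx":86,"dy":213,"dz":0,"spin":0},{"claw":50,"dx":86,"dy":213,"dz":0,"spin":0},{"claw":50,"dx":86,"dy":213,"dz":0,"spin":0}]'
python3 - <<'E'
from h import *
np.set_printoptions(precision=4,suppress=True)
go(.6008,-.157,.076,-3.5)
t=get_image("top");s=get_image("side")
cv2.imwrite("pics/s7.png",np.hstack([cv2.resize(d["frame"][a:a+90,b:b+90],None,fx=4,fy=4,interpolation=cv2.INTER_CUBIC) for d,a,b in((t,140,190),(s,160,180))])[...,::-1])
for n,d in(("top",t),("side",s)):
    C=cloud(d).reshape(-1,3)
    P=C[(abs(C[:,1]-.055)<.025)&(C[:,2]>.06)&(C[:,2]<.095)&(C[:,0]>.47)&(C[:,0]<.66)]
    xm=np.percentile(P[:,0],2);F=P[P[:,0]<xm+.028];print(n,len(P),"xmin",xm,F.min(0),F.max(0),np.median(F,0))
E
```

```text
time: 13.48
position: [0.5954, -0.1598, 0.2032]
tool_rot: [-3.138, 0.095, 0.008]
ft_force: [-0.2, 0.7, -0.4]
grip_width: 0.576
grip_force: 0.0
at [ 0.5954 -0.1598  0.2032] toolx yaw -3.47 t 13.48 down [-0.005  0.002 -1.   ]
shift [  5.9  -2.9 127.2] spin 0.0
top 183 xmin 0.5204136155889018 [0.5192 0.0484 0.0679] [0.5483 0.0685 0.0904] [0.5338 0.0582 0.0828]
side 379 xmin 0.5198559016270661 [0.5188 0.0473 0.0665] [0.5471 0.0701 0.0892] [0.5309 0.0624 0.084 ]
```

View pics/s7.png

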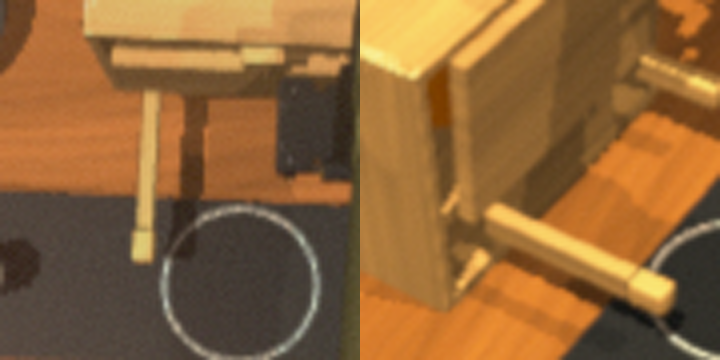

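```bash
python3 - <<'E'
from h import *
np.set_printoptions(precision=4,suppress=True)
t=get_image("top");old=cv2.imread("pics/top0.png");new=t["frame"][...,::-1]
for n,f,u in(("old",old,(226,234)),("new",new,(220,230))):
    f=f.astype(int);print(n)
    v0=172 if n=="old" else 190
    for v in range(v0,v0+22):print(v,[tuple(f[v,x])[1] for x in range(*u)])
print(plane(t,[(230,184),(225,204)],.085))
E
```

```text
old
172 [np.int64(169), np.int64(174), np.int64(168), np.int64(121), np.int64(110), np.int64(113), np.int64(115), np.int64(114)]
173 [np.int64(170), np.int64(177), np.int64(170), np.int64(117), np.int64(114), np.int64(117), np.int64(117), np.int64(114)]
174 [np.int64(172), np.int64(177), np.int64(173), np.int64(118), np.int64(113), np.int64(114), np.int64(113), np.int64(115)]
175 [np.int64(171), np.int64(174), np.int64(171), np.int64(116), np.int64(111), np.int64(116), np.int64(115), np.int64(116)]
176 [np.int64(161), np.int64(162), np.int64(161), np.int64(115), np.int64(110), np.int64(111), np.int64(108), np.int64(108)]
177 [np.int64(158), np.int64(157), np.int64(154), np.int64(113), np.int64(110), np.int64(110), np.int64(109), np.int64(109)]
178 [np.int64(188), np.int64(188), np.int64(178), np.int64(130), np.int64(106), np.int64(109), np.int64(109), np.int64(107)]
179 [np.int64(189), np.int64(189), np.int64(179), np.int64(124), np.int64(102), np.int64(110), np.int64(106), np.int64(111)]
180 [np.int64(190), np.int64(190), np.int64(177), np.int64(116), np.int64(98), np.int64(111), np
[... 4227 characters left out ...]
, np.int64(70), np.int64(64), np.int64(65), np.int64(67), np.int64(68)]
208 [np.int64(68), np.int64(67), np.int64(64), np.int64(66), np.int64(66), np.int64(64), np.int64(68), np.int64(67), np.int64(63), np.int64(71)]
209 [np.int64(68), np.int64(68), np.int64(65), np.int64(65), np.int64(63), np.int64(69), np.int64(65), np.int64(66), np.int64(68), np.int64(77)]
210 [np.int64(68), np.int64(67), np.int64(68), np.int64(65), np.int64(67), np.int64(66), np.int64(73), np.int64(63), np.int64(71), np.int64(78)]
211 [np.int64(64), np.int64(65), np.int64(64), np.int64(66), np.int64(65), np.int64(68), np.int64(67), np.int64(70), np.int64(66), np.int64(79)]
[[0.5953 0.0411 0.085 ]
 [0.5229 0.0598 0.085 ]]
```

The left knob at top-half (142,247) is out, but its front edge moved only about 20.3 px, or 74 mm. The pads seem to have slipped, so I will regrip it harder after the right one. Right knob now.

```bash
python3 -m jog '[{"claw":50,"dx":6,"dy":-2,"dz":30,"spin":0},{"claw":50,"dx":6,"dy":-2,"dz":60,"spin":0},{"claw":50,"dx":6,"dy":-2,"dz":95,"spin":0},{"claw":50,"dx":6,"dy":-2,"dz":115,"spin":0},{"claw":50,"dx":6,"dy":-2,"dz":125,"spin":0},{"claw":50,"dx":6,"dy":-2,"dz":125,"spin":0},{"claw":30,"dx":6,"dy":-2,"dz":125,"spin":0},{"claw":20,"dx":6,"dy":-2,"dz":125,"spin":0},{"claw":14,"dx":6,"dy":-2,"dz":125,"spin":0},{"claw":14,"dx":6,"dy":-2,"dz":125,"spin":0},{"claw":14,"dx":6,"dy":-2,"dz":125,"spin":0},{"claw":14,"dx":6,"dy":-2,"dz":125,"spin":0},{"claw":14,"dx":6,"dy":-2,"dz":125,"spin":0}]' 30
```

```text
time: 14.72
position: [0.6036, -0.1576, 0.0824]
tool_rot: [3.14, -0.092, 0.002]
ft_force: [-0.3, -0.8, 2.9]
grip_width: 0.225
grip_force: 30.0
```

```bash
python3 -m jog '[{"claw":14,"dx":-3,"dy":0,"dz":0,"spin":0},{"claw":14,"dx":-9,"dy":0,"dz":0,"spin":0},{"claw":14,"dx":-16,"dy":0,"dz":0,"spin":0},{"claw":14,"dx":-24,"dy":0,"dz":0,"spin":0},{"claw":14,"dx":-32,"dy":0,"dz":0,"spin":0},{"claw":14,"dx":-40,"dy":0,"dz":0,"spin":0},{"claw":14,"dx":-48,"dy":0,"dz":0,"spin":0},{"claw":14,"dx":-56,"dy":0,"dz":0,"spin":0},{"claw":14,"dx":-64,"dy":0,"dz":0,"spin":0},{"claw":14,"dx":-68,"dy":0,"dz":0,"spin":0},{"claw":14,"dx":-70,"dy":0,"dz":0,"spin":0},{"claw":14,"dx":-70,"dy":0,"dz":0,"spin":0}]'; python3 -m jog '[{"claw":14,"dx":-3,"dy":0,"dz":0,"spin":0},{"claw":14,"dx":-6,"dy":0,"dz":0,"spin":0},{"claw":14,"dx":-8,"dy":0,"dz":0,"spin":0},{"claw":14,"dx":-8,"dy":0,"dz":0,"spin":0}]';python3 -m jog '[{"claw":14,"dx":-3,"dy":0,"dz":0,"spin":0},{"claw":14,"dx":-6,"dy":0,"dz":0,"spin":0},{"claw":14,"dx":-8,"dy":0,"dz":0,"spin":0},{"claw":14,"dx":-8,"dy":0,"dz":0,"spin":0}]'
```

```text
time: 15.72
position: [0.5323, -0.1531, 0.0823]
tool_rot: [3.14, -0.092, 0.0]
ft_force: [-0.2, -0.2, 6.3]
grip_width: 0.227
grip_force: 30.0
time: 16.05
position: [0.5247, -0.1525, 0.0823]
tool_rot: [3.14, -0.091, 0.001]
ft_force: [0.7, -0.2, 6.1]
grip_width: 0.225
grip_force: 30.0
time: 16.38
position: [0.5216, -0.1524, 0.0824]
tool_rot: [3.139, -0.091, 0.019]
ft_force: [14.2, -1.9, -6.4]
grip_width: 0.225
grip_force: 30.0
```

```bash
python3 -m jog '[{"claw":14,"dx":-3,"dy":0,"dz":0,"spin":0},{"claw":14,"dx":-3,"dy":0,"dz":0,"spin":0}]'; python3 -m jog '[{"claw":40,"dx":3,"dy":0,"dz":0,"spin":0},{"claw":40,"dx":3,"dy":0,"dz":0,"spin":0},{"claw":40,"dx":3,"dy":0,"dz":0,"spin":0},{"claw":40,"dx":3,"dy":0,"dz":-20,"spin":0},{"claw":40,"dx":3,"dy":0,"dz":-60,"spin":0},{"claw":40,"dx":3,"dy":0,"dz":-95,"spin":0},{"claw":40,"dx":3,"dy":0,"dz":-130,"spin":0},{"claw":40,"dx":0,"dy":-40,"dz":-130,"spin":0},{"claw":40,"dx":0,"dy":-80,"dz":-130,"spin":0},{"claw":40,"dx":0,"dy":-120,"dz":-130,"spin":0},{"claw":40,"dx":0,"dy":-120,"dz":-130,"spin":0}]'
python3 - <<'E'
from h import *
np.set_printoptions(precision=4,suppress=True)
go(.537,.057,.076,-3.5)
t=get_image("top");old=cv2.imread("pics/top0.png");new=t["frame"][...,::-1]
for nm,cols_old,cols_new in(("L",(226,228),(224,227)),("R",(284,286),(282,286))):
  for n,f,c in(("old",old,cols_old),("new",new,cols_new)):
    p=f[165:215,c[0]:c[1],1].astype(float).mean(1);print(nm,n,[int(x) for x in p])
C=cloud(t);f=t["frame"].astype(int)
for y0 in(.057,-.152):
    P=C.reshape(-1,3);P=P[(abs(P[:,1]-y0)<.02)&(P[:,2]>.06)&(P[:,2]<.1)&(P[:,0]>.47)&(P[:,0]<.66)];print(y0,np.percentile(P[:,0],[0,2,5]),len(P))
E
```

```text
time: 16.55
position: [0.5212, -0.1523, 0.0827]
tool_rot: [3.139, -0.09, 0.028]
ft_force: [22.0, -3.0, -11.9]
grip_width: 0.229
grip_force: 30.0
time: 17.47
position: [0.5198, -0.0221, 0.2115]
tool_rot: [-3.137, 0.072, 0.002]
ft_force: [0.0, 1.1, -0.3]
grip_width: 0.458
grip_force: 0.0
at [ 0.5198 -0.0221  0.2115] toolx yaw -2.62 t 17.47 down [-0.001  0.004 -1.   ]
shift [ 13.8 -79.3 135.8] spin 0.9
L old [170, 170, 171, 173, 170, 174, 174, 171, 173, 174, 172, 161, 157, 188, 189, 190, 191, 190, 185, 159, 107, 103, 103, 85, 62, 62, 65, 62, 64, 60, 62, 63, 66, 63, 65, 65, 66, 64, 65, 65, 65, 67, 64, 66, 65, 66, 63, 65, 63, 64]
L new [113, 115, 98, 70, 63, 66, 74, 76, 82, 84, 87, 88, 93, 93, 94, 97, 97, 97, 95, 96, 95, 96, 95, 95, 96, 94, 96, 97, 97, 97, 95, 97, 99, 101, 105, 108, 111, 113, 113, 110, 108, 104, 103, 99, 98, 96, 91, 89, 85, 80]
R old [123, 164, 170, 171, 171, 174, 171, 171, 172, 176, 172, 163, 152, 180, 185, 186, 191, 189, 185, 173, 140, 103, 113, 112, 111, 100, 83, 60, 55, 58, 51, 51, 51, 53, 54, 53, 54, 50, 52, 52, 54, 55, 55, 52, 55, 51, 52, 57, 52, 54]
R new [106, 134, 141, 144, 145, 143, 145, 146, 147, 148, 153, 153, 153, 152, 153, 153, 145, 113, 89, 87, 85, 84, 87, 87, 87, 86, 87, 83, 87, 87, 88, 87, 90, 87, 86, 86, 97, 99, 100, 100, 103, 114, 118, 74, 61, 60, 58, 59, 61, 60]
0.057 [0.6508 0.6511 0.6516] 6
-0.152 [0.505  0.5068 0.5111] 194
```

Right: 82 mm travel against a hard stop. Left and right knob fronts now differ by 13.6 mm in x, as the cabinet's yaw predicts (12.6), so the left one is probably at its stop too. I'll confirm with a firmer tug.

```bash
python3 -m jog '[{"claw":50,"dx":14,"dy":-40,"dz":0,"spin":1},{"claw":50,"dx":14,"dy":-79,"dz":0,"spin":1},{"claw":50,"dx":14,"dy":-79,"dz":30,"spin":1},{"claw":50,"dx":14,"dy":-79,"dz":65,"spin":1},{"claw":50,"dx":14,"dy":-79,"dz":100,"spin":1},{"claw":50,"dx":14,"dy":-79,"dz":122,"spin":1},{"claw":50,"dx":14,"dy":-79,"dz":132,"spin":1},{"claw":50,"dx":14,"dy":-79,"dz":132,"spin":1},{"claw":30,"dx":14,"dy":-79,"dz":132,"spin":1},{"claw":20,"dx":14,"dy":-79,"dz":132,"spin":1},{"claw":14,"dx":14,"dy":-79,"dz":132,"spin":1},{"claw":14,"dx":14,"dy":-79,"dz":132,"spin":1},{"claw":14,"dx":14,"dy":-79,"dz":132,"spin":1},{"claw":14,"dx":14,"dy":-79,"dz":132,"spin":1}]' 30
python3 -m jog '[{"claw":14,"dx":-2,"dy":0,"dz":0,"spin":0},{"claw":14,"dx":-4,"dy":0,"dz":0,"spin":0},{"claw":14,"dx":-6,"dy":0,"dz":0,"spin":0},{"claw":14,"dx":-8,"dy":0,"dz":0,"spin":0},{"claw":14,"dx":-8,"dy":0,"dz":0,"spin":0}]'
```

```text
time: 18.68
position: [0.5418, 0.0564, 0.0812]
tool_rot: [-3.126, 0.11, -0.01]
ft_force: [5.7, 16.1, -9.1]
grip_width: 0.226
grip_force: 30.0
time: 19.1
position: [0.541, 0.0564, 0.082]
tool_rot: [-3.124, 0.11, -0.035]
ft_force: [24.2, 19.0, -25.8]
grip_width: 0.227
grip_force: 30.0
```

It didn't budge (24 N), so the left support is at its stop. Release, rise, and measure the tab.

```bash
python3 -m jog '[{"claw":14,"dx":7,"dy":0,"dz":0,"spin":0},{"claw":50,"dx":7,"dy":0,"dz":0,"spin":0},{"claw":50,"dx":7,"dy":0,"dz":0,"spin":0},{"claw":50,"dx":7,"dy":0,"dz":0,"spin":0},{"claw":60,"dx":7,"dy":0,"dz":-20,"spin":0},{"claw":60,"dx":7,"dy":0,"dz":-60,"spin":0},{"claw":60,"dx":7,"dy":0,"dz":-100,"spin":0},{"claw":60,"dx":7,"dy":0,"dz":-140,"spin":0},{"claw":60,"dx":7,"dy":0,"dz":-180,"spin":0},{"claw":60,"dx":7,"dy":0,"dz":-220,"spin":0},{"claw":60,"dx":7,"dy":0,"dz":-250,"spin":0},{"claw":60,"dx":7,"dy":0,"dz":-250,"spin":0}]'
python3 - <<'E'
from h import *
np.set_printoptions(precision=4,suppress=True)
for n in("top","side"):
    C=cloud(get_image(n)).reshape(-1,3)
    P=C[(C[:,2]>.25)&(C[:,2]<.29)&(abs(C[:,1]+.055)<.035)&(C[:,0]>.64)&(C[:,0]<.72)]
    if len(P): print(n,len(P),P.min(0),P.max(0),np.median(P,0))
    P=C[(C[:,2]>.225)&(C[:,2]<.25)&(abs(C[:,1]+.055)<.2)&(C[:,0]>.6)&(C[:,0]<.9)];
    r=cv2.minAreaRect(P[:,:2].astype(np.float32));print("cab",r,P.min(0),P.max(0))
    for a,b in((-.18,-.09),(-.02,.06)):
        q=P[(P[:,1]>a)&(P[:,1]<b)];print("xmin",np.percentile(q[:,0],[0,1,3]),(a+b)/2)
go(.672,-.0565,.335,-3.5)
E
```

```text
time: 20.1
position: [0.5418, 0.0467, 0.3386]
tool_rot: [3.139, -0.118, 0.023]
ft_force: [0.0, -0.1, 0.2]
grip_width: 0.688
grip_force: 0.0
top 58 [ 0.656  -0.0733  0.2543] [ 0.6691 -0.0377  0.2775] [ 0.6619 -0.0542  0.273 ]
cab ((0.7403272390365601, -0.06017784774303436), (0.2995859682559967, 0.16551801562309265), 86.37533569335938) [ 0.6512 -0.2122  0.2251] [0.8309 0.0903 0.2499]
xmin [0.6512 0.6538 0.6572] -0.135
xmin [0.6608 0.6638 0.6666] 0.019999999999999997
cab ((0.7389987707138062, -0.06039111316204071), (0.3047286570072174, 0.16569529473781586), 85.63407135009766) [ 0.6489 -0.217   0.2252] [0.8297 0.0921 0.2412]
xmin [0.6489 0.7361 0.7403] -0.135
xmin [0.6601 0.6625 0.6641] 0.019999999999999997
at [0.5396 0.0462 0.3322] toolx yaw -4.32 t 20.2 down [ 0.005 -0.001 -1.   ]
shift [139.8  92.4  -2. ] spin -0.8
```

```bash
python3 -m jog '[{"claw":60,"dx":32,"dy":23,"dz":0,"spin":-1},{"claw":60,"dx":64,"dy":46,"dz":0,"spin":-1},{"claw":60,"dx":96,"dy":70,"dz":0,"spin":-1},{"claw":60,"dx":120,"dy":85,"dz":0,"spin":-1},{"claw":60,"dx":132,"dy":92,"dz":0,"spin":-1},{"claw":60,"dx":132,"dy":92,"dz":0,"spin":-1},{"claw":60,"dx":132,"dy":92,"dz":0,"spin":-1}]' 12
python3 -c "
from h import *
go(.6645,-.0555,.258,-3.5)"
```

```text
time: 20.78
position: [0.6629, -0.0557, 0.3276]
tool_rot: [-3.139, 0.091, 0.005]
ft_force: [-0.4, 1.4, -0.7]
grip_width: 0.689
grip_force: 0.0
at [ 0.6629 -0.0557  0.3276] toolx yaw -3.33 t 20.78 down [-0.003  0.001 -1.   ]
shift [ 1.8 -0.3 69.6] spin 0.2
```

```bash
python3 -m jog '[{"claw":60,"dx":1,"dy":0,"dz":20,"spin":0},{"claw":60,"dx":1,"dy":0,"dz":42,"spin":0},{"claw":60,"dx":1,"dy":0,"dz":58,"spin":0},{"claw":60,"dx":1,"dy":0,"dz":66,"spin":0},{"claw":60,"dx":1,"dy":0,"dz":66,"spin":0},{"claw":60,"dx":1,"dy":0,"dz":66,"spin":0}]'
python3 - <<'E'
from h import *
go(.6645,-.0555,.258,-3.5)
d=get_image("side");a=cv2.resize(d["frame"][90:240,150:310],None,fx=4,fy=4,interpolation=cv2.INTER_CUBIC)
cv2.imwrite("pics/s8.png",a[...,::-1])
E
```

```text
time: 21.28
position: [0.664, -0.0551, 0.2642]
tool_rot: [3.14, -0.089, 0.0]
ft_force: [-0.4, 0.1, 1.4]
grip_width: 0.689
grip_force: 0.0
at [ 0.664  -0.0551  0.2642] toolx yaw -3.26 t 21.28 down [ 0. -0. -1.]
shift [0.6 0.4 6.2] spin 0.2
```

View pics/s8.png

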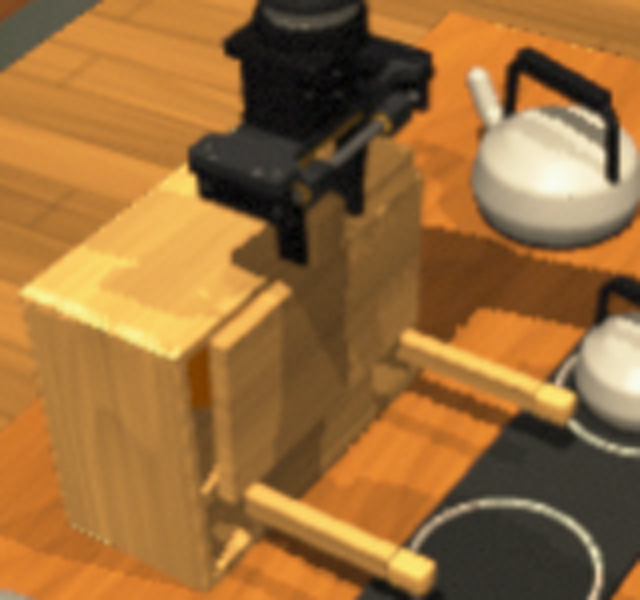

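Both fingers (297,235) and (353,185) straddle the tab, and both supports are out (knobs at 415,572 and 555,402). I go down 5 mm and pinch.

```bash
python3 -m jog '[{"claw":55,"dx":0,"dy":0,"dz":5,"spin":0},{"claw":45,"dx":0,"dy":0,"dz":5,"spin":0},{"claw":36,"dx":0,"dy":0,"dz":5,"spin":0},{"claw":30,"dx":0,"dy":0,"dz":5,"spin":0},{"claw":30,"dx":0,"dy":0,"dz":5,"spin":0},{"claw":30,"dx":0,"dy":0,"dz":5,"spin":0},{"claw":30,"dx":0,"dy":0,"dz":5,"spin":0}]' 12
python3 - <<'E'
from h import *
s=get_state();print(s["position"],s["ft_force"].round(1))
zg=s["position"][2]+.005-.085; xg=.006
r=np.hypot(xg,zg);a0=np.arctan2(xg,zg)
for d in range(0,93,5):
    th=np.radians(min(d,90));x=r*np.sin(a0-th);z=r*np.cos(a0-th);print(d,"dx",round((x-xg)*1e3,1),"dz",round((zg-z)*1e3,1))
E
```

```text
time: 21.92
position: [0.6646, -0.0563, 0.2588]
tool_rot: [3.14, -0.092, 0.001]
ft_force: [-0.5, -0.6, 1.1]
grip_width: 0.414
grip_force: 12.0
[ 0.6646252  -0.05632451  0.25882794] [-0.5 -0.6  1.1]
0 dx 0.0 dz 0.0
5 dx -15.6 dz 0.2
10 dx -31.1 dz 1.7
15 dx -46.5 dz 4.5
20 dx -61.5 dz 8.7
25 dx -76.1 dz 14.2
30 dx -90.2 dz 21.0
35 dx -103.7 dz 28.9
40 dx -116.4 dz 38.0
45 dx -128.2 dz 48.1
50 dx -139.1 dz 59.3
55 dx -149.0 dz 71.3
60 dx -157.9 dz 84.2
65 dx -165.5 dz 97.8
70 dx -172.0 dz 112.0
75 dx -177.2 dz 126.7
80 dx -181.1 dz 141.9
85 dx -183.6 dz 157.3
90 dx -184.8 dz 172.8
```

```bash
python3 -m jog '[{"claw":30,"dx":-3,"dy":0,"dz":0,"spin":0},{"claw":30,"dx":-8,"dy":0,"dz":0,"spin":0},{"claw":30,"dx":-15.6,"dy":0,"dz":0.2,"spin":0},{"claw":30,"dx":-23.4,"dy":0,"dz":0.9,"spin":0},{"claw":30,"dx":-31,"dy":0,"dz":1.7,"spin":0},{"claw":30,"dx":-38.8,"dy":0,"dz":3,"spin":0},{"claw":30,"dx":-46.5,"dy":0,"dz":4.5,"spin":0},{"claw":30,"dx":-54,"dy":0,"dz":6.5,"spin":0},{"claw":30,"dx":-61.5,"dy":0,"dz":8.7,"spin":0},{"claw":30,"dx":-61.5,"dy":0,"dz":8.7,"spin":0}]'
python3 -c "
from h import *
go(.6646,-.0563,.2588)
s=get_state();print(s['ft_force'],s['torque'])"
```

```text
time: 22.75
position: [0.6013, -0.0523, 0.2485]
tool_rot: [3.14, -0.091, -0.004]
ft_force: [4.3, -0.4, -11.4]
grip_width: 0.412
grip_force: 12.0
at [ 0.6013 -0.0523  0.2485] toolx yaw -3.32 t 22.75 down [-0.002 -0.    -1.   ]
shift [ 63.4   0.4 -10.5] spin None
[  4.32796518  -0.36520813 -11.42025143] [-0.18085925 -0.80889762 -0.09426671]
```

```bash
python3 -m jog '[{"claw":30,"dx":-1,"dy":0,"dz":2.5,"spin":0},{"claw":30,"dx":-7,"dy":0,"dz":5,"spin":0},{"claw":30,"dx":-14,"dy":0,"dz":8,"spin":0},{"claw":30,"dx":-21,"dy":0,"dz":11.5,"spin":0},{"claw":30,"dx":-28,"dy":0,"dz":15.3,"spin":0},{"claw":30,"dx":-28,"dy":0,"dz":15.3,"spin":0}]'
python3 -c "
from h import *
go(.6646,-.0563,.2588)
s=get_state();print(s['ft_force'],s['torque'])"
```

```text
time: 23.25
position: [0.5732, -0.0504, 0.2341]
tool_rot: [3.14, -0.091, -0.004]
ft_force: [-1.8, -0.2, 1.0]
grip_width: 0.411
grip_force: 12.0
at [ 0.5732 -0.0504  0.2341] toolx yaw -3.31 t 23.25 down [-0.002 -0.001 -1.   ]
shift [ 91.6   0.6 -24.9] spin None
[-1.83461732 -0.17609011  1.03432698] [-0.14970491  0.35063737 -0.04998414]
```

```bash
python3 -m jog '[{"claw":30,"dx":-6.7,"dy":0,"dz":4,"spin":0},{"claw":30,"dx":-13.2,"dy":0,"dz":8.4,"spin":0},{"claw":30,"dx":-19.5,"dy":0,"dz":13,"spin":0},{"claw":30,"dx":-25.6,"dy":0,"dz":17.9,"spin":0},{"claw":30,"dx":-31.4,"dy":0,"dz":23,"spin":0},{"claw":30,"dx":-37,"dy":0,"dz":28.4,"spin":0},{"claw":30,"dx":-42.5,"dy":0,"dz":34,"spin":0},{"claw":30,"dx":-47.6,"dy":0,"dz":40,"spin":0},{"claw":30,"dx":-52.5,"dy":0,"dz":46,"spin":0},{"claw":30,"dx":-57,"dy":0,"dz":52.3,"spin":0},{"claw":30,"dx":-57,"dy":0,"dz":52.3,"spin":0}]'
python3 -c "
from h import *
go(.6646,-.0563,.2588)
s=get_state();print(s['ft_force'],s['torque'])"
```

```text
time: 24.17
position: [0.5175, -0.0469, 0.1807]
tool_rot: [-3.14, 0.09, 0.0]
ft_force: [5.0, 1.6, -4.9]
grip_width: 0.407
grip_force: 12.0
at [ 0.5175 -0.0469  0.1807] toolx yaw -3.3 t 24.17 down [-0.     0.001 -1.   ]
shift [147.4   0.9 -78.1] spin None
[ 4.96082063  1.58821221 -4.88287841] [ 0.15046598 -1.26356957 -0.12763954]
```

```bash
python3 -m jog '[{"claw":30,"dx":0,"dy":0,"dz":3,"spin":0},{"claw":30,"dx":-2.4,"dy":0,"dz":8,"spin":0},{"claw":30,"dx":-6.4,"dy":0,"dz":14.5,"spin":0},{"claw":30,"dx":-10,"dy":0,"dz":21.2,"spin":0},{"claw":30,"dx":-13.5,"dy":0,"dz":28,"spin":0},{"claw":30,"dx":-16.6,"dy":0,"dz":35.2,"spin":0},{"claw":30,"dx":-19.4,"dy":0,"dz":42.3,"spin":0},{"claw":30,"dx":-21.8,"dy":0,"dz":49.6,"spin":0},{"claw":30,"dx":-24,"dy":0,"dz":57,"spin":0},{"claw":30,"dx":-24,"dy":0,"dz":57,"spin":0}]'
python3 -c "
from h import *
go(.6646,-.0563,.2588)
s=get_state();print(s['ft_force'],s['torque'])"
```

```text
time: 25.0
position: [0.4947, -0.0455, 0.1239]
tool_rot: [-3.139, 0.09, -0.003]
ft_force: [4.3, 4.1, -2.3]
grip_width: 0.411
grip_force: 12.0
at [ 0.4947 -0.0455  0.1239] toolx yaw -3.3 t 25.0 down [ 0.002  0.001 -1.   ]
shift [ 170.4    0.9 -134.6] spin None
[ 4.25086724  4.08858449 -2.28389399] [ 0.82621048 -0.80381132 -0.10204282]
```

```bash
python3 -m jog '[{"claw":30,"dx":0,"dy":0,"dz":4,"spin":0},{"claw":30,"dx":-1,"dy":0,"dz":9,"spin":0},{"claw":30,"dx":-1.7,"dy":0,"dz":14,"spin":0},{"claw":30,"dx":-2.3,"dy":0,"dz":19,"spin":0},{"claw":30,"dx":-2.7,"dy":0,"dz":24,"spin":0},{"claw":30,"dx":-3,"dy":0,"dz":29,"spin":0},{"claw":30,"dx":-3,"dy":0,"dz":32,"spin":0},{"claw":30,"dx":-3,"dy":0,"dz":32,"spin":0}]'
python3 -m jog '[{"claw":30,"dx":0,"dy":0,"dz":2,"spin":0},{"claw":30,"dx":0,"dy":0,"dz":4,"spin":0},{"claw":30,"dx":0,"dy":0,"dz":4,"spin":0}]'
```

```text
time: 25.67
position: [0.4911, -0.0453, 0.0927]
tool_rot: [-3.14, 0.09, 0.001]
ft_force: [0.2, 4.7, 0.3]
grip_width: 0.411
grip_force: 12.0
time: 25.92
position: [0.4919, -0.0453, 0.0903]
tool_rot: [3.14, -0.09, 0.001]
ft_force: [-2.5, 5.7, 10.1]
grip_width: 0.414
grip_force: 12.0
```

```bash
python3 -m jog '[{"claw":30,"dx":0,"dy":0,"dz":-1,"spin":0},{"claw":30,"dx":0,"dy":0,"dz":-1,"spin":0}]'
python3 - <<'E'
from h import *
np.set_printoptions(precision=4,suppress=True)
for n in("top","side"):
    d=get_image(n);C=cloud(d);P=C.reshape(-1,3)
    for nm,a,b in(("L",.02,.06),("R",-.165,-.13)):
        for x0 in(.53,.56,.59,.62):
            q=P[(abs(P[:,0]-x0)<.012)&(P[:,1]>a)&(P[:,1]<b)&(P[:,2]<.16)&(P[:,2]>.05)]
            if len(q)>5:print(n,nm,x0,len(q),np.median(q[:,2]).round(4))
cv2.imwrite("pics/s9.png",cv2.resize(d["frame"][100:280,150:350],None,fx=3,fy=3)[...,::-1])
E
```

```text
time: 26.08
position: [0.4919, -0.0453, 0.0905]
tool_rot: [-3.14, 0.09, -0.002]
ft_force: [0.3, 5.5, 3.2]
grip_width: 0.41
grip_force: 12.0
top L 0.53 6 0.0975
top L 0.56 58 0.0978
top L 0.59 75 0.0981
top L 0.62 73 0.0969
top R 0.53 44 0.0976
top R 0.56 69 0.0975
top R 0.59 69 0.0976
top R 0.62 56 0.0974
side L 0.53 122 0.0988
side L 0.56 86 0.0994
side L 0.59 82 0.0997
side L 0.62 85 0.1
side R 0.59 14 0.1003
side R 0.62 47 0.1001
```

View pics/s9.png

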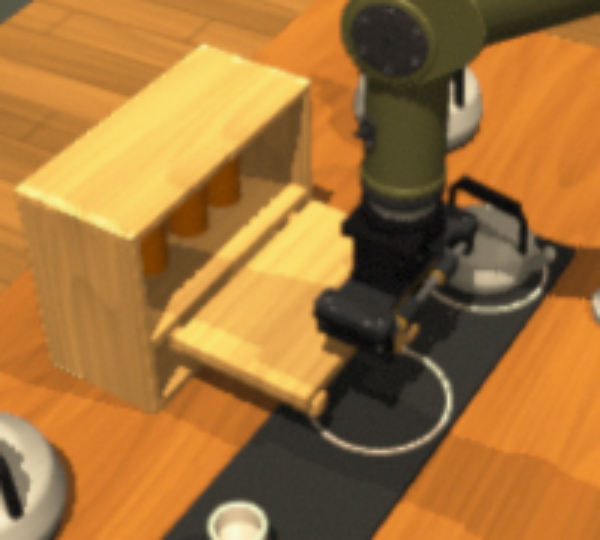

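The flap (265,305) lies level at about 0.098 on both supports (face at 0.085 plus 14 mm thickness). The kettle (490,260) is still in its ring. Release and rise, away from everything.

```bash
python3 -m jog '[{"claw":38,"dx":0,"dy":0,"dz":0,"spin":0},{"claw":45,"dx":0,"dy":0,"dz":0,"spin":0},{"claw":55,"dx":0,"dy":0,"dz":0,"spin":0},{"claw":55,"dx":0,"dy":0,"dz":0,"spin":0},{"claw":55,"dx":0,"dy":0,"dz":0,"spin":0},{"claw":55,"dx":0,"dy":0,"dz":-10,"spin":0},{"claw":55,"dx":0,"dy":0,"dz":-30,"spin":0},{"claw":55,"dx":0,"dy":0,"dz":-65,"spin":0},{"claw":55,"dx":0,"dy":0,"dz":-100,"spin":0},{"claw":55,"dx":0,"dy":0,"dz":-135,"spin":0},{"claw":55,"dx":0,"dy":0,"dz":-160,"spin":0},{"claw":55,"dx":0,"dy":0,"dz":-160,"spin":0},{"claw":55,"dx":0,"dy":0,"dz":-160,"spin":0}]'
python3 - <<'E'
from h import *
np.set_printoptions(precision=4,suppress=True)
t=get_image("top");s=get_image("side")
for n,d in(("top",t),("side",s)):
    C=cloud(d);P=C.reshape(-1,3)
    for x0 in(.53,.57,.62):
        q=P[(abs(P[:,0]-x0)<.012)&(abs(P[:,1]+.06)<.1)&(P[:,2]<.16)&(P[:,2]>.05)];print(n,x0,len(q),np.median(q[:,2]))
    f=d["frame"].astype(int);m=(f.max(2)<70)&(C[...,2]>.105)&(C[...,2]<.135)&(C[...,1]<-.21)&(C[...,1]>-.345)&(C[...,0]>.42)&(C[...,0]<.56)
    print("handle",cv2.minAreaRect(C[m][:,:2].astype(np.float32)),np.median(C[m][:,2]))
    w=(f[...,0]>150)&(f[...,1]<60)&(f[...,2]<60);print("whistle px",np.argwhere(w).mean(0))
o=cv2.imread("pics/top0.png")[...,::-1].astype(int);w=(o[...,0]>150)&(o[...,1]<60)&(o[...,2]<60);print("top old whistle",np.argwhere(w).mean(0))
df=abs(t["frame"].astype(int)-o).max(2)
for nm,u,v in(("egg",183,207),("mag",319,260)):print(nm,df[v-12:v+12,u-12:u+12].mean())
print(get_state()["ft_force"],get_state()["qd"].round(3))
E
```

```text
time: 27.27
position: [0.4922, -0.0461, 0.2524]
tool_rot: [3.139, -0.091, 0.006]
ft_force: [0.3, -0.5, -0.7]
grip_width: 0.635
grip_force: 0.0
top 0.53 19 0.09637724819230487
top 0.57 95 0.09740859651703615
top 0.62 263 0.09836533654857638
handle ((0.48456627130508423, -0.26095765829086304), (0.013512281700968742, 0.0991973802447319), 77.06214141845703) 0.11848308104812788
whistle px [262.8033 148.6885]
side 0.53 396 0.0993247206146502
side 0.57 366 0.10033170173899897
side 0.62 343 0.10054017585313113
handle ((0.4837352931499481, -0.25987717509269714), (0.01212763786315918, 0.08903671056032181), 74.94149780273438) 0.11673067442642204
whistle px [361.5052 276.1568]
top old whistle [262.8571 148.7143]
egg 3.28125
mag 17.366319444444443
[-0.5899  0.1228 -0.5146] [-0.001  0.015 -0.002  0.018  0.001 -0.002 -0.002]
```

```bash
python3 -m jog '[{"claw":55,"dx":0,"dy":0,"dz":0,"spin":0},{"claw":55,"dx":0,"dy":0,"dz":0,"spin":0},{"claw":55,"dx":0,"dy":0,"dz":0,"spin":0}]'; python3 -c "
from bench import *; print(close_job())"
```

```text
time: 27.62
position: [0.4907, -0.0458, 0.2492]
tool_rot: [-3.14, 0.091, 0.003]
ft_force: [0.0, 0.2, 0.6]
grip_width: 0.633
grip_force: 0.0
the job is handed in; nothing more can be done
None
```

The job is handed in at 27.6 s on the robot's clock: the kettle is inside the free ring, both supports are at their hard stops (about 82 mm right, 74–81 mm left, against the stated 85), the flap rests level on them, and the gripper is clear of everything; the whistle and egg cup are unmoved, and the magnifier's image changed slightly (probably arm shadow, not checked further).

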